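# Push a ribbed grip plate under the low reader bridge, home to its stop

## Task

Pick up the low ribbed black grip plate from the bench, lay it flat on the gauge bed with one end in the mouth, and push it lengthwise under the low reader bridge until it meets the steel end stop. Press it home there gently, with a steady ten newtons or so for a full second and never more than twice that, then let go and leave it lying flat and touching the stop. Do not lean on the gauge or disturb the other things on the bench.

Things in the scene. Friction and masses are not known exactly. Their poses are not given: they have to be found in the camera images.
- grip_plate: The part: low ribbed black plastic plate, 110 long (x), 44 wide (y), 16 high: body 12, plus seven cross ribs 36 x 6 x 4 on top. Ends alike: upright faces 34 wide, corners bevelled 5 x 10; either may lead. About 0.22 kg, varies; slides easily on the polished bed. Origin: centre of underside. Starts on the bench left or right of the gauge.
- gauge: Fixed gauge. Origin: bench height, centre line, at the mouth (where its rails begin); x = push direction. Polished slippery bed (friction about 0.15), top 8 above the bench, 110 wide, x -115 to 130. Steel rails x 0 to 130, 47 apart inside, tops at 22; lead-in blocks splay from the mouth back to x = -20, gap about 66 there. The bed before x = -22 is clear for open fingers.
- stop: Rigid fixed steel end stop on the bed between the rails beyond the bridge, 18 x 46 x 22 high. Origin: bottom centre of the face that meets the plate; axes as the gauge. It is 85 to 105 past the mouth, so a plate that is home sticks out 5 to 25 before the mouth, its centre 55 before this origin. Measured too coarsely to set the press: feel for it.
- bridge (a point): Middle of the underside of the fixed low reader bridge on the gauge: 20 above the bed, 4 above the plate's ribs, 40 past the mouth; axes as the gauge. Roof 60 long (10 to 70 past the mouth), 88 wide, top 40 above the bench; a black reader head on it reaches 58 above the bench. Fingers do not fit under it.
- cover: Bystander: black half-round cover, 100 x 67 x 37 high, ribbed, hollow side down; loose; on the other side of the gauge from the plate. Origin under its centre, x along its length.
- screwdriver: Bystander: screwdriver 190 long lying on the bench. Origin under its middle.
- tape: Bystander: cardboard ring, 90 across, 24 high. Origin under its centre.
- ring_gauge: Bystander: steel disc, 48 across, 20 high. Origin under its centre.
- jar: Bystander: white jar with black cap, 60 across, 70 high. Origin under its centre.
- handle: Bystander: slim black handle, about 170 x 30 x 16 high, no ribs. Origin under the grip's middle, x along it.
Things that resemble listed ones, but are neither listed nor needed, are in the scene too. What is shaped like the grip_plate but brown is not meant.

How it is judged:
By the outcome, as a careful person would: the job done as asked, in the order asked, and still so for the second after the job is handed in, with the robot touching nothing.
It also fails if it takes over 70 s, if anything falls off the work surface, if the arm or the gripper's body presses on something with over 40 N, if the wrist force passes 120 N, or if a joint passes its speed limit or range.

## Robot

A 6-joint arm with a two-finger parallel gripper is mounted at the origin on the work surface. World frame = base frame: x ahead of the robot, y to its left, z up, the work surface at z = 0. Lengths are in m, angles in rad, forces in N, time in s.
With the tool pointing down it reaches from about 0.275 to 0.975 m from the base axis. Payload 8.4 kg.
Tool frame: the origin (TCP) lies midway between the tips of the shut fingers; the grasp point (between the pads) lies r.grip_point_offset behind it (r.grip_point_offset is the distance from the TCP to the grasp point, in m); z points along the fingers, y is the line along which they close (so a half turn about z gives the same grasp; the last joint's range is limited). The gripper opens to 92 mm and grips with 3 to 60 N. Pads are 20 mm wide; open, the fingers measure 128 mm over their backs; the gripper's body (75 mm by 189 mm) begins 69 mm behind the grasp point.
Start: joints at [-1.264, 0.353, 1.633, -0, 1.155, -0.002], TCP at [0.19, -0.595, 0.215] pointing down, gripper open.
Joint ranges: [-2.63, 2.63], [-0.92, 2.1], [0.06, 2.66], [-1.3, 4.44], [0, 2.69], [-3.02, 3.02]. Speed limits (rad/s): [2.22, 2.22, 2.79, 3.14, 3.14, 3.14].

## Interface

Orientations are given as a rotation vector (axis times angle).
In Python, from plant import r gives the robot as it stands.
- The arm moves only by the tool carry_out, never from a script. Its arguments are lists of equal length, an entry for each row: "hand": the opening, from 0 (shut) to 1 (fully open); "translation": the shift along the tool's x, y, z in units of 30 mm (1.0 is 30 mm), a list of three; "twist": the turn, a rotation vector about the tool's x, y, z in units of 6 degrees (1.0 is 6 degrees), a list of three. A call has 1 to 10 rows; each row shifts and turns the commanded pose from where the row before left it, along the tool's axes as they then stand; what a row does not reach is not made up. A row lasts 1/10 s, in which the tool goes at most 50 mm and 8.59 degrees, less where a joint would pass 70% of its speed; a pose out of reach is approached as far as the arm can. A call is refused whole if a number of a shift passes 1 or a number of a turn 1, either way. A call with a gripper value outside its range is refused whole. The fingers move at their own pace and stop on an object; "squeeze" is the grip in N (left out, the last holds). Time passes only in rows, so rows that do not move let the fingers close. It gives the time, the measured TCP pose, the force, the opening and the grip force at its end, in the units of the state.
- r.sense(): the state, without advancing time (a new reading comes with each control period).
- r.read_camera(name): name is "scene" or "side" or "wrist"; returns a dict with "pixels" (420x560x3 uint8, red, green, blue), "range_z" (420x560 float32, m along the optical axis (not along the pixel's ray), 0 where there is no reading), "fx", "fy", "cx", "cy" (pixels), "k1" (the pictures are not rectified: a ray, as slopes to the right and down, at radius r is drawn at 1 + k1 r^2 times it, then the intrinsics apply), "cam_to_world" (4x4, takes a point from camera to world coordinates). Camera axes: x right, y up, looking along -z (the intrinsics and any distortion apply to the point x, -y, -z); pixel columns grow to the right and rows downward; lengths in m; the calibration is good to about 2 mm. A picture is of the moment at which its call begins.
- r.hand_in(): hands the job in; it is judged then, once.
Trained networks look in the newest picture that a camera, given by its name, has taken for a name from the list of things; names that differ only in an ending like _2 or _b are one class to them, and where a whole thing is asked for, a point or a joint stands for the part that bears it (a point fixed in the world has none). Each returns a list of dicts, best first, with "conf" (0 to 1); they miss things now and then, are a little off and sometimes report something else, mostly with a low value. They report only what shows in the picture. A call takes as long as a camera call. They do not tell look-alikes from the thing itself.
- r.find_in(camera, label): "rect" ([left, top, width, height] as shares, 0 to 1, of the picture: columns of its width, rows of its height, round what is visible of it).
- r.outline_of(camera, label): "mask" (420x560 bool, what is visible of it) and "rect" ([left, top, width, height] as shares, 0 to 1, of the picture: columns of its width, rows of its height, round what is visible of it).
The state is a dict: "time": time; "joints": joint angles; "qvel": joint speeds; "joint_efforts": joint torques, N m; "ee_pos": TCP position; "ee_rot": TCP orientation; "force": force on the tool from outside, world axes, zero at the start; "ft_torque": the same for the moment, N m; "grip_width": finger opening in m; "gripper_force": force on a finger pad.
Only numpy, scipy, OpenCV 4.12 (cv2) and the standard library are available. Lean on these libraries where they do the work, as an engineer would, in place of code of your own. Each camera call takes 0.05 s, during which the arm holds its last target. There are 200 camera calls.

## Working session

There is one attempt and no reset: what is moved stays moved. The work goes in short steps, Python scripts to look and compute and a tool call to move; the robot and the scene stay as the last step left them, time stands still between calls to the robot, and variables do not carry over. Pictures are saved under pics/ and viewed, at most 10 in all, crops included, and the job is handed in when it is done.

Besides the shell and the picture viewer there is one more tool, called after "Emit:" in YAML: its name, and indented under it one key for each argument. carry_out: Moves the arm, as the interface text tells. Its arguments: {"type":"object","properties":{"hand":{"type":"array","items":{"type":"number"}},"translation":{"type":"array","items":{"type":"array","items":{"type":"number"}}},"twist":{"type":"array","items":{"type":"array","items":{"type":"number"}}},"squeeze":{"type":"number"}},"required":["hand","translation","twist"]}

```bash
mkdir -p pics; cat > h.py <<'E'
import numpy as np, cv2
from plant import r
def cloud(c):
    K=np.array([[c['fx'],0,c['cx']],[0,c['fy'],c['cy']],[0,0,1.]])
    h,w=c['range_z'].shape
    u,v=np.meshgrid(np.arange(w),np.arange(h))
    p=np.stack([u,v],-1).reshape(-1,1,2).astype(np.float64)
    s=cv2.undistortPoints(p,K,np.array([c['k1'],0,0,0.])).reshape(h,w,2)
    z=c['range_z']; P=np.stack([s[...,0]*z,-s[...,1]*z,-z],-1)
    M=c['cam_to_world']; P=P@M[:3,:3].T+M[:3,3]; P[z==0]=np.nan
    return P
def save(n,img,s=1):
    cv2.imwrite('pics/'+n,cv2.resize(img[...,::-1],None,fx=s,fy=s,interpolation=cv2.INTER_CUBIC))
E
python3 - <<'E'
from h import *
print(r.sense(), r.grip_point_offset)
for n in ('scene','side'):
    c=r.read_camera(n); P=cloud(c); np.save(n+'.npy',P); np.save(n+'_px.npy',c['pixels']); save(n+'0.png',c['pixels'],1.4)
    print(n,c['fx'],c['k1'],c['cam_to_world'][:3,3])
    for l in ('grip_plate','gauge','stop','cover','handle','screwdriver','jar'):
        for d in r.outline_of(n,l)[:3]:
            m=d['mask']; q=P[m]; v,u=np.nonzero(m)
            print(l,round(d['conf'],2),'px',int(u.mean()),int(v.mean()),'med',np.nanmedian(q,0).round(3),'zmax',np.nanpercentile(q[:,2],97).round(3), 'n',m.sum())
E
```

```text
{'time': 0.0, 'joints': array([-1.26436659e+00,  3.53629965e-01,  1.63411003e+00, -3.32087390e-05,
        1.15519526e+00, -2.40332309e-03]), 'qvel': array([ 1.14965373e-03, -1.49301260e-04, -9.83673440e-05,  7.69852409e-04,
        9.98856839e-04,  3.05020866e-04]), 'joint_efforts': array([ 2.71284182e-03, -5.93842185e+01, -3.34219623e+01,  6.98855915e-02,
        2.33664428e-02, -1.25519014e-04]), 'ee_pos': array([ 0.18980933, -0.59497547,  0.21388536]), 'ee_rot': array([-3.10290218e+00, -4.83005680e-01,  3.66358336e-04]), 'force': array([ 0.48968932, -0.95994181,  0.36666372]), 'ft_torque': array([ 0.06371469, -0.00446049, -0.01196475]), 'gripper_force': 0.0, 'grip_width': 0.09207066352011589} 0.0187
scene 422.0978023965861 -0.005727950983919229 [1.34156746 0.32648176 0.66349118]
grip_plate 0.72 px 394 224 med [0.496 0.248 0.014] zmax 0.019 n 584
grip_plate 0.64 px 418 268 med [0.626 0.327 0.014] zmax 0.018 n 850
grip_plate 0.63 px 343 245 med [0.617 0.157 0.014] zmax 0.019 n 645
gauge 0.89 px 288 219 med [0.601 0.006 0.011] zmax 0.059 n 2563
gauge 0.73 px 357 282 med [0.715 0.215
[... 461 characters left out ...]
64104 [0.49740683 0.77209885 1.04525997]
grip_plate 0.76 px 326 352 med [0.418 0.402 0.013] zmax 0.018 n 774
grip_plate 0.73 px 212 282 med [0.738 0.225 0.022] zmax 0.027 n 514
grip_plate 0.67 px 302 297 med [0.484 0.25  0.013] zmax 0.019 n 603
gauge 0.88 px 284 224 med [0.551 0.007 0.009] zmax 0.057 n 2300
stop 0.61 px 279 363 med [0.532 0.453 0.068] zmax 0.073 n 567
cover 0.61 px 288 168 med [ 0.549 -0.233  0.026] zmax 0.037 n 530
handle 0.77 px 301 126 med [ 0.516 -0.472  0.012] zmax 0.019 n 271
screwdriver 0.55 px 240 163 med [ 0.73  -0.255  0.019] zmax 0.027 n 224
jar 0.73 px 348 191 med [ 0.345 -0.144  0.018] zmax 0.023 n 183
jar 0.71 px 279 363 med [0.532 0.452 0.068] zmax 0.073 n 553
```

View pics/scene0.png

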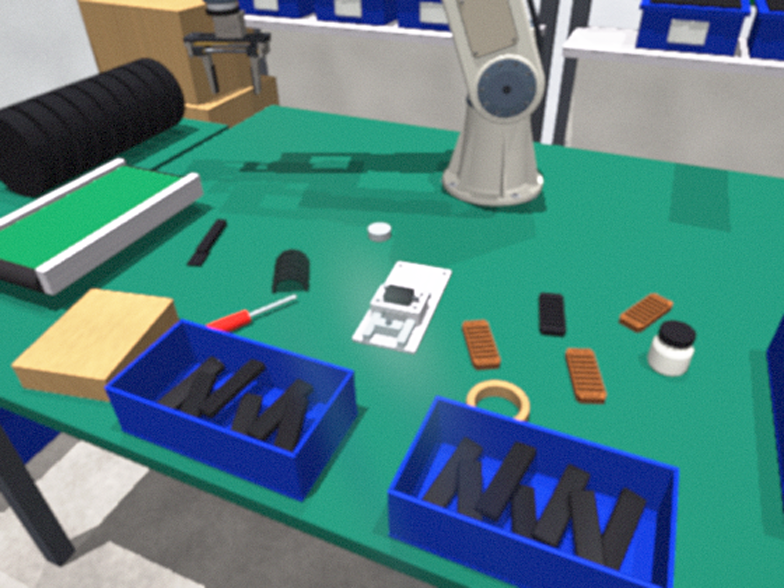

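View pics/side0.png

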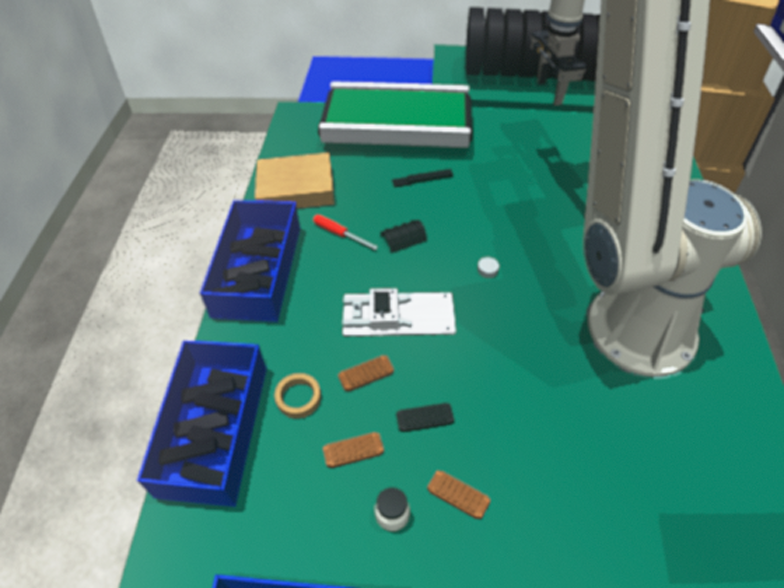

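The black ribbed plate is at scene (552,314) and side (425,417). The gauge is at scene (402,305) and side (400,313), with its open bed towards the robot.

Things that could be taken for the plate:
- Brown plates at scene (481,343), (585,374) and (646,311).
- The handle at (208,242) and the cover at (290,272).
- Black bars in the bins at around (240,400) and (530,490).

I choose the black plate at (552,314), world ≈ (0.49, 0.25). Next I'll check it in a crop and measure the poses.

```bash
cat > m.py <<'E'
from h import *
for n,(u0,u1,v0,v1) in (('scene',(240,410,175,260)),('side',(235,335,200,315))):
    P=np.load(n+'.npy'); px=np.load(n+'_px.npy')
    x,y,z=P[...,0],P[...,1],P[...,2]
    g=px.astype(int)
    # plate: dark pixels raised near
    near=(np.hypot(x-.49,y-.249)<.085)&(g.max(-1)<75)&(z>.007)&(z<.03)
    q=P[near][:,:2]; rc=cv2.minAreaRect(q.astype(np.float32)); b=cv2.boxPoints(rc)
    print(n,'plate',near.sum(),np.array(rc[0]).round(4),np.array(rc[1]).round(4),rc[2],'zmed',np.median(z[near]).round(4),np.percentile(z[near],95).round(4))
    # bed
    bed=(np.abs(y-.007)<.09)&(x>.38)&(x<.75)&(z>.004)&(z<.013)&(g.min(-1)>120)
    q=P[bed][:,:2]; rc=cv2.minAreaRect(q.astype(np.float32))
    print('bed',bed.sum(),np.array(rc[0]).round(4),np.array(rc[1]).round(4),rc[2],'z',np.median(z[bed]).round(4)); print(cv2.boxPoints(rc).round(3).tolist())
    bt=(np.abs(y-.007)<.09)&(x>.38)&(x<.75)&(z>.034)&(z<.046)
    q=P[bt][:,:2]; rc=cv2.minAreaRect(q.astype(np.float32))
    print('bridge top',bt.sum(),np.array(rc[0]).round(4),np.array(rc[1]).round(4),rc[2],np.median(z[bt]).round(4))
    t=(np.abs(z)<.01)&(np.hypot(x-.49,y-.13)<.03); print('table z',np.nanmedian(z[t]).round(4))
    if n=='scene': a=px[170:290,230:440]
    else: b2=px[195:315,200:410]
save('crop1.png',np.vstack([a,b2]),2.45)
E
python3 m.py
```

```text
scene plate 481 [0.4855 0.2454] [0.1087 0.0398] 14.32517147064209 zmed 0.0148 0.0184
bed 1386 [ 0.5515 -0.0058] [0.2503 0.1109] 4.850692272186279 z 0.0091
[[0.421999990940094, 0.039000000804662704], [0.4320000112056732, -0.07199999690055847], [0.6809999942779541, -0.05000000074505806], [0.671999990940094, 0.05999999865889549]]
bridge top 383 [ 0.6025 -0.0015] [0.099  0.0887] 4.750777721405029 0.0408
table z 0.0012
side plate 533 [0.4814 0.249 ] [0.1053 0.0424] 12.587154388427734 zmed 0.0134 0.0182
bed 1312 [ 0.5515 -0.0046] [0.2453 0.114 ] 4.848503112792969 z 0.0075
[[0.42500001192092896, 0.041999999433755875], [0.4339999854564667, -0.07199999690055847], [0.6790000200271606, -0.050999999046325684], [0.6690000295639038, 0.06300000101327896]]
bridge top 274 [0.6015 0.0007] [0.0951 0.0927] 3.8049042224884033 0.039
table z -0.0009
```

View pics/crop1.png

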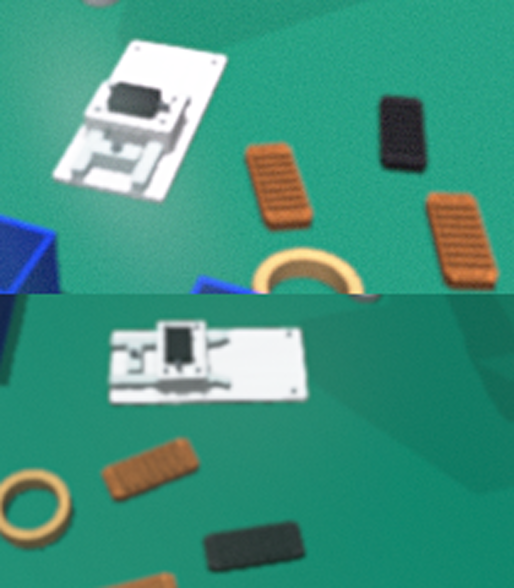

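The crop confirms it. The ribbed black plate at (403,133) in the top half and (254,546) in the bottom half is the only loose black ribbed one. The brown plates are the decoys, and the gauge's open bed faces the robot. I'll move above the plate now.

Emit:
carry_out:
  hand: [1,1,1,1,1,1,1,1,1,1]
  translation:
    - [0.715,-0.95,0]
    - [0.715,-0.95,0]
    - [0.715,-0.95,0]
    - [0.715,-0.95,0]
    - [0.715,-0.95,0]
    - [0.715,-0.95,0]
    - [0.715,-0.95,0]
    - [0.715,-0.95,0]
    - [0.715,-0.95,0]
    - [0.715,-0.95,0]
  twist:
    - [0,0,0]
    - [0,0,0]
    - [0,0,0]
    - [0,0,0]
    - [0,0,0]
    - [0,0,0]
    - [0,0,0]
    - [0,0,0]
    - [0,0,0]
    - [0,0,0]

```text
time: 1.8
ee_pos: [0.3079, -0.2575, 0.2148]
ee_rot: [3.104, 0.482, 0.001]
force: [0.1, 0.4, -0.6]
grip_width: 0.0916
gripper_force: 0.0
```

Emit:
carry_out:
  hand: [1,1,1,1,1,1,1,1,1,1]
  translation:
    - [0.715,-0.95,0]
    - [0.715,-0.95,0]
    - [0.715,-0.95,0]
    - [0.715,-0.95,0]
    - [0.715,-0.95,0]
    - [0.715,-0.95,0]
    - [0.715,-0.95,0]
    - [0.715,-0.95,0]
    - [0.715,-0.95,0]
    - [0.715,-0.95,0]
  twist:
    - [0,0,0]
    - [0,0,0]
    - [0,0,0]
    - [0,0,0]
    - [0,0,0]
    - [0,0,0]
    - [0,0,0]
    - [0,0,0]
    - [0,0,0]
    - [0,0,0]

```text
time: 2.8
ee_pos: [0.4258, 0.0796, 0.2149]
ee_rot: [3.104, 0.484, 0.001]
force: [0.0, -0.8, 0.3]
grip_width: 0.0917
gripper_force: 0.0
```

Emit:
carry_out:
  hand: [1,1,1,1,1,1,1]
  translation:
    - [0.715,-0.95,0.3]
    - [0.715,-0.95,0.3]
    - [0.715,-0.95,0.3]
    - [0.715,-0.95,0.3]
    - [0.715,-0.95,0.3]
    - [0,0,0]
    - [0,0,0]
  twist:
    - [0,0,0]
    - [0,0,0]
    - [0,0,0]
    - [0,0,0]
    - [0,0,0]
    - [0,0,0.78]
    - [0,0,0]

```text
time: 3.5
ee_pos: [0.4841, 0.2471, 0.1691]
ee_rot: [3.121, 0.356, -0.001]
force: [0.1, -0.2, 0.3]
grip_width: 0.0921
gripper_force: 0.0
```

```bash
cat > w.py <<'E'
from h import *
import sys
c=r.read_camera('wrist'); P=cloud(c); px=c['pixels']; np.save('wrist.npy',P); np.save('wrist_px.npy',px); save(sys.argv[1],px,1.3)
x,y,z=P[...,0],P[...,1],P[...,2]
s=r.sense(); print(s['ee_pos'].round(4),s['ee_rot'].round(4),c['cam_to_world'][:3,3].round(3))
def plate(lo=.006,hi=.03):
    for d in r.outline_of('wrist','grip_plate')[:3]:
        m=d['mask']&(z>lo)&(z<hi); q=P[m][:,:2]
        if len(q)<20: continue
        rc=cv2.minAreaRect(q.astype(np.float32)); q0=q.mean(0)
        w,v=np.linalg.eigh(np.cov(q.T)); a=v[:,1]*np.sign(v[0,1])
        print(round(d['conf'],2),len(q),'rect',np.array(rc[0]).round(4),np.array(rc[1]).round(4),round(rc[2],2),'pca yaw',np.degrees(np.arctan2(a[1],a[0])).round(2),'mean',q0.round(4),'z',np.percentile(z[m],[50,95]).round(4), 'col',px[m].mean(0).round())
plate()
E
python3 w.py w1.png
```

```text
[0.484  0.2464 0.1693] [ 3.1206e+00  3.5930e-01 -1.0000e-03] [0.549 0.263 0.34 ]
0.91 5817 rect [0.6084 0.1542] [0.1097 0.0456] 28.66 pca yaw 29.21 mean [0.6098 0.1564] z [0.0129 0.0172] col [180. 132.  92.]
0.69 5070 rect [0.6085 0.3226] [0.0924 0.0447] 19.61 pca yaw 20.8 mean [0.6091 0.3225] z [0.0132 0.0173] col [172. 126.  90.]
0.66 4337 rect [0.416  0.4001] [0.0457 0.1115] 62.49 pca yaw -27.65 mean [0.4191 0.3985] z [0.0133 0.0174] col [141.  98.  63.]
```

```bash
python3 - <<'E'
from h import *
P=np.load('wrist.npy');px=np.load('wrist_px.npy').astype(int);x,y,z=P[...,0],P[...,1],P[...,2]
for zl in (.005,.008):
    m=(np.hypot(x-.4835,y-.247)<.075)&(z>zl)&(z<.024)
    q=P[m][:,:2]; rc=cv2.minAreaRect(q.astype(np.float32)); w,v=np.linalg.eigh(np.cov(q.T)); a=v[:,1]
    print(len(q),rc,'pca',np.degrees(np.arctan(a[1]/a[0])),q.mean(0),np.percentile(z[m],[50,95]),px[m].mean(0), np.sqrt(w*12))
E
```

```text
4418 ((0.48283329606056213, 0.24754442274570465), (0.11127234995365143, 0.044522348791360855), 13.353680610656738) pca 13.35120777107046 [0.4855935  0.24796899] [0.01313843 0.0173751 ] [45.75826166 56.25079221 54.04368493] [0.0432894  0.10984366]
4418 ((0.48283329606056213, 0.24754442274570465), (0.11127234995365143, 0.044522348791360855), 13.353680610656738) pca 13.35120777107046 [0.4855935  0.24796899] [0.01313843 0.0173751 ] [45.75826166 56.25079221 54.04368493] [0.0432894  0.10984366]
```

View pics/w1.png

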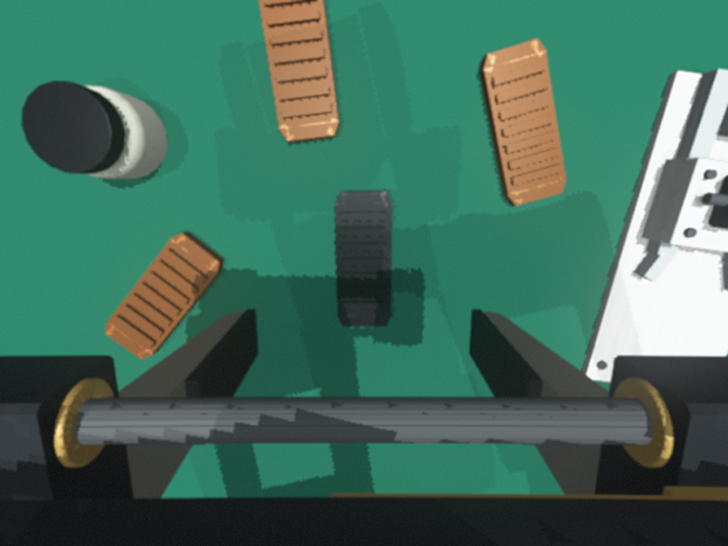

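The plate sits centred between the open fingers at (365,258), 111 × 44.5 mm, top z 17 mm and yaw 13.35°. That matches the given sizes. Next I descend and grip.

Emit:
carry_out:
  hand: [1,1,1,1,1,1,1,1,1]
  translation:
    - [-0.3,-0.046,0.5]
    - [0,0,0.8]
    - [0,0,0.8]
    - [0,0,0.8]
    - [0,0,0.8]
    - [0,0,0.8]
    - [0,0,0.6]
    - [0,0,0.4]
    - [0,0,0]
  twist:
    - [0,0,-0.03]
    - [0,0,0]
    - [0,0,0]
    - [0,0,0]
    - [0,0,0]
    - [0,0,0]
    - [0,0,0]
    - [0,0,0]
    - [0,0,0]

```text
time: 4.5
ee_pos: [0.4745, 0.2447, 0.0037]
ee_rot: [3.12, 0.361, -0.003]
force: [-0.3, 0.4, 0.2]
grip_width: 0.0915
gripper_force: 0.0
```

Emit:
carry_out:
  hand: [0.3,0.3,0.3,0.3,0.3,0.3,0.3,0.3]
  translation:
    - [0,0,0]
    - [0,0,0]
    - [0,0,0]
    - [0,0,0]
    - [0,0,0]
    - [0,0,0]
    - [0,0,0]
    - [0,0,0]
  twist:
    - [0,0,0]
    - [0,0,0]
    - [0,0,0]
    - [0,0,0]
    - [0,0,0]
    - [0,0,0]
    - [0,0,0]
    - [0,0,0]
  squeeze: 20

```text
time: 5.3
ee_pos: [0.4753, 0.2456, 0.0047]
ee_rot: [3.121, 0.361, 0.0]
force: [0.4, -1.6, 2.9]
grip_width: 0.0436
gripper_force: 20.0
```

Emit:
carry_out:
  hand: [0.3,0.3,0.3,0.3,0.3,0.3]
  translation:
    - [0,0,-0.4]
    - [0,0,-0.8]
    - [0,0,-0.9]
    - [0,0,-0.9]
    - [0,0,-0.7]
    - [0,0,-0.3]
  twist:
    - [0,0,0]
    - [0,0,0]
    - [0,0,0]
    - [0,0,0]
    - [0,0,0]
    - [0,0,0]

```text
time: 5.9
ee_pos: [0.476, 0.2461, 0.127]
ee_rot: [-3.12, -0.361, -0.004]
force: [0.4, -0.8, -2.5]
grip_width: 0.0438
gripper_force: 20.0
```

Emit:
carry_out:
  hand: [0.3,0.3,0.3,0.3,0.3,0.3,0.3,0.3,0.3,0.3]
  translation:
    - [-0.17,0.934,0]
    - [-0.17,0.934,0]
    - [-0.17,0.934,0]
    - [-0.17,0.934,0]
    - [-0.17,0.934,0]
    - [-0.17,0.934,0]
    - [-0.17,0.934,0]
    - [-0.17,0.934,0]
    - [-0.17,0.934,0]
    - [0,0,0]
  twist:
    - [0,0,0]
    - [0,0,0]
    - [0,0,0]
    - [0,0,0]
    - [0,0,0]
    - [0,0,0]
    - [0,0,0]
    - [0,0,0]
    - [0,0,0.7]
    - [0,0,0.69]

```text
time: 6.9
ee_pos: [0.4876, -0.0129, 0.1242]
ee_rot: [3.138, 0.125, -0.001]
force: [-0.2, 0.8, -1.5]
grip_width: 0.044
gripper_force: 20.0
```

Emit:
carry_out:
  hand: [0.3,0.3]
  translation:
    - [0,0,0]
    - [0,0,0]
  twist:
    - [0,0,0]
    - [0,0,0]

```text
time: 7.1
ee_pos: [0.4877, -0.0102, 0.1243]
ee_rot: [-3.138, -0.136, 0.001]
force: [0.3, 0.5, -2.2]
grip_width: 0.0435
gripper_force: 20.0
```

```bash
python3 w.py w2.png; python3 - <<'E'
from h import *
P=np.load('wrist.npy');px=np.load('wrist_px.npy').astype(int);x,y,z=P[...,0],P[...,1],P[...,2]
R=np.array([[np.cos(.0838),-np.sin(.0838)],[np.sin(.0838),np.cos(.0838)]])
g=(P[...,:2]-[.544,-.0058])@R  # gauge frame guess
for n,lo,hi in (('bed',.004,.0125),('rail',.018,.026),('roof',.036,.044),('plate',.08,.16)):
    m=(abs(g[...,1])<.07)&(abs(g[...,0])<.18)&(z>lo)&(z<hi)
    q=g[m].astype(np.float32); rc=cv2.minAreaRect(q)
    print(n,len(q),'gx',np.percentile(q[:,0],[.5,99.5]).round(4),'gy',np.percentile(q[:,1],[.5,99.5]).round(4),rc,np.median(z[m]))
# rail inner edges vs gx
m=(z>.018)&(z<.026)&(abs(g[...,1])<.06)
for a in np.arange(-.03,.131,.01):
    k=m&(abs(g[...,0]-a)<.004); yy=g[...,1][k]
    L=yy[yy>0];Rr=yy[yy<0]
    print(round(a,3),len(yy),L.min().round(4) if len(L) else None,Rr.max().round(4) if len(Rr) else None)
E
```

```text
[ 0.4878 -0.01    0.1243] [-3.1385e+00 -1.3660e-01  1.0000e-03] [ 0.554 -0.004  0.295]
0.9 7054 rect [0.6027 0.1509] [0.0978 0.0456] 29.23 pca yaw 32.88 mean [0.6001 0.1484] z [0.0133 0.0173] col [128.  87.  55.]
0.87 49 rect [ 0.5314 -0.0028] [0.0402 0.0794] 13.09 pca yaw -69.73 mean [ 0.538  -0.0062] z [0.0214 0.0232] col [168. 176. 174.]
bed 8309 gx [-0.0847  0.1103] gy [-0.055   0.0546] ((0.011954635381698608, -5.9507787227630615e-05), (0.19861994683742523, 0.11092106997966766), 0.0591752827167511) 0.008480935365607067
rail 2548 gx [-0.0181  0.106 ] gy [-0.0403  0.0394] ((0.044053707271814346, -0.0015765875577926636), (0.08331970125436783, 0.12638331949710846), 88.97692108154297) 0.02243456881474759
roof 5895 gx [0.0102 0.0997] gy [-0.0437  0.0433] ((0.0556902140378952, 4.495680332183838e-05), (0.09083835035562515, 0.08857087045907974), 0.15752556920051575) 0.040475150310747
plate 15463 gx [-0.0819  0.0064] gy [-0.0321  0.0346] ((-0.03809831291437149, 0.00103001669049263), (0.07308949530124664, 0.0905744805932045), 89.3614273071289) 0.1329576685708524
-0.03 0 None None
-0.02 39 0.0386 -0.036
-0.01 61 0.0366 -0.034
0.0 118 0.0313 -0.0287
0.01 177 0.0231 -0.0237
0.02 0 None None
0.03 0 None None
0.04 0 None None
0.05 0 None None
0.06 0 None None
0.07 40 0.0234 -0.0241
0.08 436 0.0232 -0.0234
0.09 668 0.0005 -0.0003
0.1 455 0.0236 -0.024
0.11 14 0.0244 -0.027
0.12 0 None None
0.13 0 None None
```

```bash
python3 - <<'E'
from h import *
P=np.load('wrist.npy');x,y,z=P[...,0],P[...,1],P[...,2]
t=.0838;R=np.array([[np.cos(t),-np.sin(t)],[np.sin(t),np.cos(t)]])
g=(P[...,:2]-[.544,-.0058])@R
m=(z>.115)&(z<.15)
for a in np.arange(-.08,.012,.006):
    k=m&(abs(g[...,0]-a)<.003)&(abs(g[...,1])<.04)
    if k.sum()>5: print(round(a,3),k.sum(),np.percentile(g[...,1][k],[1,99]).round(4),np.median(z[k]).round(4))
s=r.sense();print((s['ee_pos'][:2]-[.544,-.0058])@R, 2*np.degrees(np.arctan2(s['ee_rot'][1],s['ee_rot'][0])))
E
```

```text
-0.08 718 [-0.0203  0.0229] 0.1324
-0.074 638 [-0.0206  0.0228] 0.136
-0.068 972 [-0.0206  0.0229] 0.1327
-0.062 817 [-0.0207  0.023 ] 0.1361
-0.056 1078 [-0.0207  0.023 ] 0.1327
-0.05 987 [-0.0307  0.0335] 0.1359
-0.044 1691 [-0.0328  0.0352] 0.1332
-0.038 785 [-0.0206  0.0229] 0.1359
-0.032 1086 [-0.02    0.0228] 0.1323
-0.026 857 [-0.0203  0.0228] 0.1358
-0.02 1085 [-0.0203  0.0229] 0.1323
-0.014 937 [-0.0202  0.0228] 0.1358
-0.008 1116 [-0.0203  0.0228] 0.1321
-0.002 1041 [-0.0199  0.0226] 0.1319
0.004 929 [-0.0178  0.0204] 0.1319
[-0.05631294  0.0006746 ] -355.0137193535921
```

View pics/w2.png

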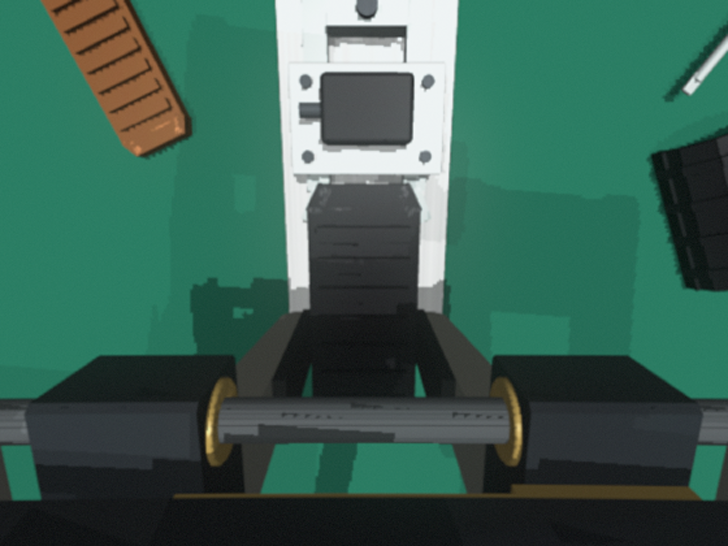

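The plate hangs level and aligned with the gauge. Its lead end is at (365,190), about 7 mm past the mouth and short of the roof edge at row 175, and it sits 1 mm to the left. I lower it with that corrected.

Emit:
carry_out:
  hand: [0.3,0.3,0.3,0.3,0.3,0.3,0.3,0.3,0.3]
  translation:
    - [0,0.035,0.3]
    - [0,0,0.6]
    - [0,0,0.7]
    - [0,0,0.7]
    - [0,0,0.6]
    - [0,0,0.4]
    - [0,0,0.25]
    - [0,0,0.1]
    - [0,0,0]
  twist:
    - [0,0,0.03]
    - [0,0,0]
    - [0,0,0]
    - [0,0,0]
    - [0,0,0]
    - [0,0,0]
    - [0,0,0]
    - [0,0,0]
    - [0,0,0]

```text
time: 8.1
ee_pos: [0.4883, -0.0113, 0.015]
ee_rot: [3.139, 0.128, -0.0]
force: [-0.4, 0.0, -1.7]
grip_width: 0.0438
gripper_force: 20.0
```

Emit:
carry_out:
  hand: [0.3,0.3,0.3]
  translation:
    - [0,0,0.03]
    - [0,0,0]
    - [0,0,0]
  twist:
    - [0,0,0]
    - [0,0,0]
    - [0,0,0]

```text
time: 8.4
ee_pos: [0.4885, -0.0114, 0.0146]
ee_rot: [3.139, 0.128, 0.001]
force: [-0.2, 0.7, -3.7]
grip_width: 0.0434
gripper_force: 20.0
```

Emit:
carry_out:
  hand: [0.3,0.3,0.3,0.3]
  translation:
    - [0,0,0.03]
    - [0,0,0.02]
    - [0,0,0]
    - [0,0,0]
  twist:
    - [0,0,0]
    - [0,0,0]
    - [0,0,0]
    - [0,0,0]

```text
time: 8.8
ee_pos: [0.4883, -0.0114, 0.0128]
ee_rot: [3.139, 0.128, 0.0]
force: [0.8, 0.4, -1.6]
grip_width: 0.044
gripper_force: 20.0
```

```bash
python3 - <<'E'
from h import *
s=r.sense();print(s['ee_pos'],s['force'])
E
```

```text
[ 0.48828632 -0.01141263  0.01275307] [ 0.78621092  0.39417308 -1.58213089]
```

Emit:
carry_out:
  hand: [0.3,0.3,0.8,0.8,0.8,0.8,0.8]
  translation:
    - [0,0,0.015]
    - [0,0,0]
    - [0,0,0]
    - [0,0,0]
    - [0,0,0]
    - [0,0,0]
    - [0,0,0]
  twist:
    - [0,0,0]
    - [0,0,0]
    - [0,0,0]
    - [0,0,0]
    - [0,0,0]
    - [0,0,0]
    - [0,0,0]

```text
time: 9.5
ee_pos: [0.4882, -0.0114, 0.0122]
ee_rot: [-3.139, -0.128, 0.0]
force: [-0.5, -0.2, -0.1]
grip_width: 0.0737
gripper_force: 0.0
```

Emit:
carry_out:
  hand: [0.8,0.8,0.8,0.8,0,0,0,0,0]
  translation:
    - [0,0,-0.3]
    - [0,0,-0.6]
    - [0,0,-0.6]
    - [0,0,-0.5]
    - [-1,0,0]
    - [-1,0,0]
    - [-0.4,0,0]
    - [0,0,0]
    - [0,0,0]
  twist:
    - [0,0,0]
    - [0,0,0]
    - [0,0,0]
    - [0,0,0]
    - [0,0,0]
    - [0,0,0]
    - [0,0,0]
    - [0,0,0]
    - [0,0,0]

```text
time: 10.4
ee_pos: [0.4181, -0.0173, 0.0728]
ee_rot: [3.139, 0.128, 0.003]
force: [-0.2, -0.7, 0.5]
grip_width: 0.0353
gripper_force: 0.0
```

```bash
python3 w.py w3.png; cat > g.py <<'E'
from h import *
P=np.load('wrist.npy');x,y,z=P[...,0],P[...,1],P[...,2]
t=.0838;R=np.array([[np.cos(t),-np.sin(t)],[np.sin(t),np.cos(t)]])
g=(P[...,:2]-[.544,-.0058])@R
px=np.load('wrist_px.npy')
m=(z>.013)&(z<.03)&(px.max(-1)<110)
for a in np.arange(-.14,.012,.008):
    k=m&(abs(g[...,0]-a)<.004)&(abs(g[...,1])<.04)
    if k.sum()>5: print(round(a,3),k.sum(),np.percentile(g[...,1][k],[1,99]).round(4),np.median(z[k]).round(4))
k=m&(abs(g[...,1])<.012)&(abs(g[...,0])<.15);print('gx',np.percentile(g[...,0][k],[.3,99.7]).round(4))
s=r.sense();print('tcp g',((s['ee_pos'][:2]-[.544,-.0058])@R).round(4), s['ee_pos'][2].round(4),2*np.degrees(np.arctan(s['ee_rot'][1]/s['ee_rot'][0])),s['grip_width'])
E
python3 g.py
```

```text
[ 0.4183 -0.0173  0.0727] [3.1389 0.128  0.0033] [ 0.484 -0.011  0.244]
0.66 11290 rect [ 0.4955 -0.0095] [0.111  0.0454] 5.03 pca yaw 4.61 mean [ 0.4991 -0.0098] z [0.021  0.0252] col [84. 86. 88.]
0.42 55 rect [0.5537 0.1399] [0.0024 0.0079] 28.14 pca yaw -65.69 mean [0.5531 0.1409] z [0.0078 0.0114] col [42. 35. 24.]
-0.1 528 [-0.0188  0.0196] 0.0206
-0.092 694 [-0.0207  0.021 ] 0.0206
-0.084 735 [-0.0207  0.0208] 0.024
-0.076 699 [-0.0211  0.0212] 0.0208
-0.068 806 [-0.0208  0.021 ] 0.0209
-0.06 755 [-0.0207  0.0209] 0.0241
-0.052 829 [-0.0207  0.0213] 0.0209
-0.044 784 [-0.021   0.0211] 0.021
-0.036 847 [-0.0209  0.0209] 0.024
-0.028 956 [-0.0208  0.0212] 0.0211
-0.02 904 [-0.033   0.0329] 0.0208
-0.012 993 [-0.03   0.029] 0.0239
-0.004 996 [-0.0265  0.026 ] 0.0203
0.004 752 [-0.0237  0.0229] 0.0204
0.012 312 [-0.0398  0.0398] 0.0257
gx [-0.1024  0.0066]
tcp g [-0.1263 -0.0009] 0.0725 4.676137101551717 0.027808523220860585
```

The plate lies flat and centred on the bed, from −103 to +7 in gauge x. I shut the fingers and come down behind it.

Emit:
carry_out:
  hand: [0,0,0,0,0,0,0]
  translation:
    - [-0.47,-0.03,0]
    - [0,0,0.5]
    - [0,0,0.6]
    - [0,0,0.5]
    - [0,0,0.3]
    - [0,0,0.1]
    - [0,0,0]
  twist:
    - [0,0,0]
    - [0,0,0]
    - [0,0,0]
    - [0,0,0]
    - [0,0,0]
    - [0,0,0]
    - [0,0,0]
  squeeze: 10

```text
time: 11.2
ee_pos: [0.402, -0.0175, 0.0121]
ee_rot: [-3.139, -0.128, 0.001]
force: [-0.4, 0.2, -0.5]
grip_width: 0.0004
gripper_force: 0.0
```

```bash
python3 w.py w4.png; python3 g.py|tail -2; python3 - <<'E'
from h import *
P=np.load('wrist.npy');z=P[...,2]
t=.0838;R=np.array([[np.cos(t),-np.sin(t)],[np.sin(t),np.cos(t)]])
g=(P[...,:2]-[.544,-.0058])@R
S=np.load('scene.npy');gs=(S[...,:2]-[.544,-.0058])@R
k=(S[...,2]>.022)&(S[...,2]<.034)&(abs(gs[...,1])<.015)&(gs[...,0]>.075)
q=gs[k];print('stop scene gx',np.percentile(q[:,0],[1,10,50,90,99]) if len(q) else None,len(q))
E
```

```text
[ 0.4023 -0.0175  0.0124] [-3.139e+00 -1.281e-01  2.000e-04] [ 0.468 -0.011  0.183]
0.68 17379 rect [ 0.4842 -0.0116] [0.0926 0.0475] 5.99 pca yaw 4.97 mean [ 0.4863 -0.0107] z [0.0211 0.0252] col [80. 82. 83.]
gx [-0.1332 -0.0189]
tcp g [-0.1419  0.0002] 0.0126 4.6724401493686365 0.00042382349287080334
stop scene gx [0.092863   0.10403818 0.34746986 0.43460261 0.43738166] 308
```

View pics/w4.png

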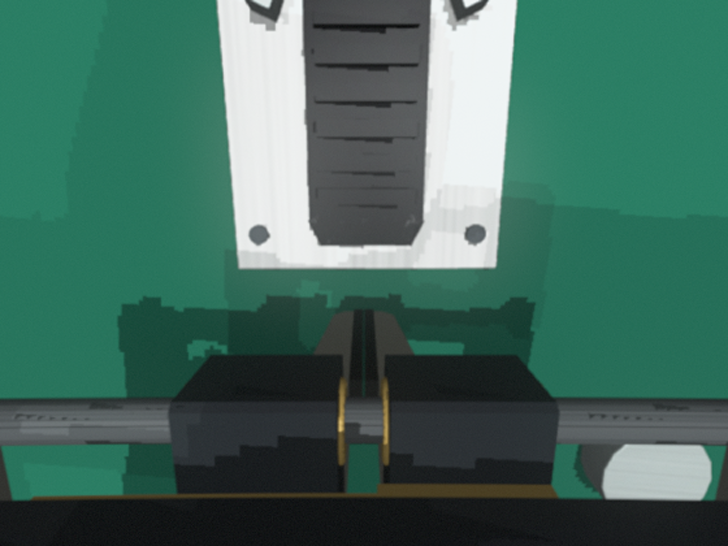

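The fingers are shut and centred at (365,330), behind the trailing face at (365,245). I start the push.

Emit:
carry_out:
  hand: [0,0,0,0,0,0,0,0,0,0]
  translation:
    - [0.3,0,0]
    - [0.2,0,0]
    - [0.1,0,0]
    - [0.1,0,0]
    - [0.1,0,0]
    - [0.1,0,0]
    - [0.1,0,0]
    - [0.12,0,0]
    - [0.12,0,0]
    - [0.12,0,0]
  twist:
    - [0,0,0]
    - [0,0,0]
    - [0,0,0]
    - [0,0,0]
    - [0,0,0]
    - [0,0,0]
    - [0,0,0]
    - [0,0,0]
    - [0,0,0]
    - [0,0,0]

```text
time: 12.3
ee_pos: [0.4431, -0.0142, 0.0122]
ee_rot: [-3.139, -0.128, 0.0]
force: [-0.7, 0.7, -1.7]
grip_width: 0.0006
gripper_force: 0.3
```

Emit:
carry_out:
  hand: [0,0,0,0,0,0,0,0,0,0]
  translation:
    - [0.12,0,0]
    - [0.12,0,0]
    - [0.12,0,0]
    - [0.12,0,0]
    - [0.12,0,0]
    - [0.12,0,0]
    - [0.12,0,0]
    - [0.1,0,0]
    - [0.05,0,0]
    - [0,0,0]
  twist:
    - [0,0,0]
    - [0,0,0]
    - [0,0,0]
    - [0,0,0]
    - [0,0,0]
    - [0,0,0]
    - [0,0,0]
    - [0,0,0]
    - [0,0,0]
    - [0,0,0]

```text
time: 13.3
ee_pos: [0.4729, -0.0118, 0.0123]
ee_rot: [3.139, 0.128, 0.001]
force: [0.5, -0.3, -0.0]
grip_width: 0.0001
gripper_force: 0.0
```

```bash
python3 w.py w5.png; python3 g.py
```

```text
[ 0.4728 -0.0118  0.0123] [3.139e+00 1.281e-01 7.000e-04] [ 0.539 -0.005  0.183]
0.93 12191 rect [ 0.5191 -0.0084] [0.0732 0.0459] 2.52 pca yaw 3.77 mean [ 0.5213 -0.008 ] z [0.0211 0.0252] col [65. 67. 68.]
0.58 2757 rect [0.5727 0.127 ] [0.0231 0.033 ] 29.37 pca yaw -23.29 mean [0.5738 0.1206] z [0.0123 0.0156] col [106.  70.  43.]
-0.06 981 [-0.018   0.0185] 0.0208
-0.052 1194 [-0.021  0.021] 0.0206
-0.044 1131 [-0.0212  0.0216] 0.024
-0.036 1319 [-0.0213  0.021 ] 0.0209
-0.028 1456 [-0.0212  0.0213] 0.0236
-0.02 1360 [-0.0318  0.0311] 0.0218
-0.012 1530 [-0.0294  0.0286] 0.0207
-0.004 1564 [-0.026   0.0254] 0.0238
0.004 1685 [-0.0238  0.0231] 0.0213
0.012 717 [-0.0389  0.0386] 0.0239
gx [-0.062   0.0107]
tcp g [-0.0715  0.    ] 0.0123 4.672819106748655 0.0005717850213528988
```

Emit:
carry_out:
  hand: [0,0,0,0,0,0,0,0,0,0]
  translation:
    - [0.06,0,0]
    - [0.12,0,0]
    - [0.12,0,0]
    - [0.12,0,0]
    - [0.12,0,0]
    - [0.12,0,0]
    - [0.12,0,0]
    - [0.12,0,0]
    - [0.08,0,0]
    - [0.04,0,0]
  twist:
    - [0,0,0]
    - [0,0,0]
    - [0,0,0]
    - [0,0,0]
    - [0,0,0]
    - [0,0,0]
    - [0,0,0]
    - [0,0,0]
    - [0,0,0]
    - [0,0,0]

```text
time: 14.4
ee_pos: [0.5033, -0.0092, 0.0122]
ee_rot: [-3.139, -0.128, -0.0]
force: [-1.9, -0.1, 0.7]
grip_width: 0.0005
gripper_force: 0.5
```

Emit:
carry_out:
  hand: [0,0,0,0,0]
  translation:
    - [0.02,0,0]
    - [0.02,0,0]
    - [0.02,0,0]
    - [0.02,0,0]
    - [0.02,0,0]
  twist:
    - [0,0,0]
    - [0,0,0]
    - [0,0,0]
    - [0,0,0]
    - [0,0,0]

```text
time: 14.9
ee_pos: [0.5061, -0.009, 0.0123]
ee_rot: [3.139, 0.128, 0.0]
force: [-1.0, -0.8, -0.2]
grip_width: 0.0005
gripper_force: 0.5
```

```bash
python3 - <<'E'
from h import *
t=.0838;R=np.array([[np.cos(t),-np.sin(t)],[np.sin(t),np.cos(t)]])
for n in('scene','side'):
    S=np.load(n+'.npy');g=(S[...,:2]-[.544,-.0058])@R
    k=(abs(g[...,1])<.017)&(g[...,0]>.07)&(g[...,0]<.135)
    for a in np.arange(.07,.135,.003):
        q=k&(abs(g[...,0]-a)<.0015)
        if q.sum(): print(n,round(a,3),q.sum(),np.percentile(S[...,2][q],[10,50,90]).round(3))
E
```

```text
scene 0.07 7 [0.033 0.039 0.042]
scene 0.073 3 [0.016 0.037 0.039]
scene 0.091 4 [0.03  0.031 0.031]
scene 0.094 7 [0.03  0.031 0.034]
scene 0.097 13 [0.031 0.032 0.037]
scene 0.1 13 [0.03  0.031 0.036]
scene 0.103 23 [-0.752  0.032  0.038]
scene 0.106 55 [-0.747  0.019  0.032]
scene 0.109 89 [0.008 0.019 0.03 ]
scene 0.112 17 [-0.754 -0.748  0.009]
scene 0.115 23 [-0.75   0.008  0.01 ]
scene 0.118 21 [-0.749  0.008  0.01 ]
scene 0.121 22 [-0.754 -0.748  0.01 ]
scene 0.124 21 [-0.752  0.007  0.01 ]
scene 0.127 31 [-0.75   0.004  0.009]
scene 0.13 45 [-0.751  0.003  0.01 ]
scene 0.133 24 [-0.752 -0.001  0.002]
side 0.073 8 [0.005 0.008 0.009]
side 0.076 8 [0.005 0.007 0.008]
side 0.079 8 [0.003 0.007 0.008]
side 0.082 8 [0.003 0.007 0.01 ]
side 0.085 8 [0.005 0.008 0.009]
side 0.088 8 [0.006 0.008 0.009]
side 0.091 10 [0.013 0.02  0.024]
side 0.094 9 [0.026 0.029 0.031]
side 0.097 8 [0.027 0.029 0.036]
side 0.1 8 [0.029 0.033 0.036]
side 0.103 7 [0.028 0.032 0.035]
side 0.106 10 [0.028 0.031 0.034]
side 0.109 5 [0.028 0.029 0.029]
side 0.115 7 [0.005 0.006 0.009]
side 0.118 8 [0.005 0.007 0.01 ]
side 0.121 7 [0.006 0.007 0.009]
side 0.124 8 [0.005 0.007 0.009]
side 0.127 8 [0.005 0.009 0.01 ]
side 0.13 7 [0.006 0.008 0.01 ]
side 0.133 9 [-0.002 -0.001  0.001]
```

The stop face is at about 91 mm and the lead end at about 81 mm. I creep forward 6 mm, then feel for the stop.

Emit:
carry_out:
  hand: [0,0,0,0,0,0,0,0,0,0]
  translation:
    - [0.02,0,0]
    - [0.02,0,0]
    - [0.02,0,0]
    - [0.02,0,0]
    - [0.02,0,0]
    - [0.02,0,0]
    - [0.02,0,0]
    - [0.02,0,0]
    - [0.02,0,0]
    - [0.01,0,0]
  twist:
    - [0,0,0]
    - [0,0,0]
    - [0,0,0]
    - [0,0,0]
    - [0,0,0]
    - [0,0,0]
    - [0,0,0]
    - [0,0,0]
    - [0,0,0]
    - [0,0,0]

```text
time: 15.9
ee_pos: [0.5118, -0.0085, 0.0122]
ee_rot: [-3.139, -0.128, 0.0]
force: [-1.1, 0.4, -0.5]
grip_width: 0.0008
gripper_force: 0.5
```

Emit:
carry_out:
  hand: [0,0,0]
  translation:
    - [0.01,0,0]
    - [0.01,0,0]
    - [0.01,0,0]
  twist:
    - [0,0,0]
    - [0,0,0]
    - [0,0,0]

```text
time: 16.2
ee_pos: [0.5126, -0.0085, 0.0122]
ee_rot: [-3.139, -0.128, 0.0]
force: [-0.8, -0.5, 1.5]
grip_width: 0.0008
gripper_force: 0.5
```

Lead end at about 88 mm, and no contact with the stop yet.

Emit:
carry_out:
  hand: [0,0,0]
  translation:
    - [0.01,0,0]
    - [0.01,0,0]
    - [0.01,0,0]
  twist:
    - [0,0,0]
    - [0,0,0]
    - [0,0,0]

```text
time: 16.5
ee_pos: [0.5135, -0.0084, 0.0122]
ee_rot: [-3.139, -0.128, 0.0]
force: [-1.0, 0.0, -0.3]
grip_width: 0.0006
gripper_force: 0.5
```

Emit:
carry_out:
  hand: [0,0,0]
  translation:
    - [0.01,0,0]
    - [0.01,0,0]
    - [0.01,0,0]
  twist:
    - [0,0,0]
    - [0,0,0]
    - [0,0,0]

```text
time: 16.8
ee_pos: [0.5142, -0.0084, 0.0122]
ee_rot: [-3.139, -0.128, 0.001]
force: [-2.4, -0.8, 2.2]
grip_width: 0.0008
gripper_force: 1.1
```

Emit:
carry_out:
  hand: [0,0]
  translation:
    - [0.01,0,0]
    - [0,0,0]
  twist:
    - [0,0,0]
    - [0,0,0]

```text
time: 17.0
ee_pos: [0.5143, -0.0083, 0.0122]
ee_rot: [-3.139, -0.128, 0.001]
force: [-3.2, 1.1, 3.0]
grip_width: 0.0004
gripper_force: 1.5
```

Emit:
carry_out:
  hand: [0,0]
  translation:
    - [0.01,0,0]
    - [0,0,0]
  twist:
    - [0,0,0]
    - [0,0,0]

```text
time: 17.2
ee_pos: [0.5144, -0.0083, 0.0122]
ee_rot: [-3.139, -0.128, 0.002]
force: [-5.2, -1.0, 2.8]
grip_width: 0.0005
gripper_force: 2.4
```

That's contact: force grows about 2 N per 0.3 mm.

Emit:
carry_out:
  hand: [0,0,0]
  translation:
    - [0.01,0,0]
    - [0.01,0,0]
    - [0,0,0]
  twist:
    - [0,0,0]
    - [0,0,0]
    - [0,0,0]

```text
time: 17.5
ee_pos: [0.5145, -0.0083, 0.0121]
ee_rot: [-3.139, -0.128, 0.003]
force: [-6.8, -1.0, 6.4]
grip_width: 0.0004
gripper_force: 3.3
```

Emit:
carry_out:
  hand: [0,0]
  translation:
    - [0.01,0,-0.01]
    - [0,0,0]
  twist:
    - [0,0,0]
    - [0,0,0]

```text
time: 17.7
ee_pos: [0.5145, -0.0083, 0.0122]
ee_rot: [-3.139, -0.128, 0.004]
force: [-5.8, -2.2, 2.2]
grip_width: 0.0004
gripper_force: 3.1
```

Emit:
carry_out:
  hand: [0,0,0]
  translation:
    - [0.01,0,0]
    - [0.01,0,0]
    - [0,0,0]
  twist:
    - [0,0,0]
    - [0,0,0]
    - [0,0,0]

```text
time: 18.0
ee_pos: [0.5146, -0.0083, 0.0122]
ee_rot: [-3.139, -0.128, 0.006]
force: [-8.8, -3.1, 4.9]
grip_width: 0.0003
gripper_force: 4.0
```

```bash
python3 - <<'E'
from h import *
for i in range(3):
    s=r.sense();print(s['force'].round(2),s['gripper_force'],s['ee_pos'].round(4)); r.read_camera('side')
E
```

```text
[-8.81 -3.14  4.94] 4.0256041288375854 [ 0.5146 -0.0083  0.0122]
[-8.27 -2.22  5.82] 4.017568230628967 [ 0.5145 -0.0083  0.0121]
[-7.87 -2.19  5.12] 4.012229293584824 [ 0.5146 -0.0083  0.0122]
```

Holding at about 8.5 N. I add a touch more to reach 10 N and hold for over a second.

Emit:
carry_out:
  hand: [0,0,0,0]
  translation:
    - [0.01,0,-0.005]
    - [0.005,0,-0.005]
    - [0,0,0]
    - [0,0,0]
  twist:
    - [0,0,0]
    - [0,0,0]
    - [0,0,0]
    - [0,0,0]

```text
time: 18.55
ee_pos: [0.5146, -0.0083, 0.0122]
ee_rot: [-3.139, -0.128, 0.007]
force: [-9.0, -0.7, 2.6]
grip_width: 0.0004
gripper_force: 4.1
```

```bash
python3 - <<'E'
from h import *
for i in range(4):
    s=r.sense();print(s['force'].round(2),s['gripper_force'],s['ee_pos'].round(4)); r.read_camera('side')
E
```

```text
[-9.02 -0.67  2.59] 4.137836471199989 [ 0.5146 -0.0083  0.0122]
[-8.33 -2.79  3.75] 4.137634411454201 [ 0.5146 -0.0083  0.0122]
[-7.51 -1.48  3.34] 4.1379182785749435 [ 0.5146 -0.0083  0.0122]
[-8.16 -2.45  3.79] 4.137359485030174 [ 0.5146 -0.0083  0.0122]
```

Emit:
carry_out:
  hand: [0,0,0,0,0,0,0,0,0,0]
  translation:
    - [0.01,0,0]
    - [0.01,0,-0.005]
    - [0,0,0]
    - [0,0,0]
    - [0,0,0]
    - [0,0,0]
    - [0,0,0]
    - [0,0,0]
    - [0,0,0]
    - [0,0,0]
  twist:
    - [0,0,0]
    - [0,0,0]
    - [0,0,0]
    - [0,0,0]
    - [0,0,0]
    - [0,0,0]
    - [0,0,0]
    - [0,0,0]
    - [0,0,0]
    - [0,0,0]

```text
time: 19.75
ee_pos: [0.5146, -0.0083, 0.0122]
ee_rot: [-3.139, -0.128, 0.009]
force: [-9.5, -2.9, 2.5]
grip_width: 0.0004
gripper_force: 4.7
```

```bash
python3 - <<'E'
from h import *
for i in range(4):
    s=r.sense();print(s['force'].round(2),s['gripper_force'],s['ee_pos'].round(4)); r.read_camera('side')
E
```

```text
[-9.54 -2.86  2.48] 4.741046950221062 [ 0.5146 -0.0083  0.0122]
[-9.32 -1.56  2.57] 4.741016551852226 [ 0.5146 -0.0083  0.0122]
[-9.34 -2.3   3.76] 4.741140156984329 [ 0.5146 -0.0083  0.0122]
[-9.66 -2.38  3.  ] 4.741038680076599 [ 0.5146 -0.0083  0.0122]
```

Emit:
carry_out:
  hand: [0,0,0,0,0,0,0,0,0,0]
  translation:
    - [0.01,0,0]
    - [0,0,0]
    - [0,0,0]
    - [0,0,0]
    - [0,0,0]
    - [0,0,0]
    - [0,0,0]
    - [0,0,0]
    - [0,0,0]
    - [0,0,0]
  twist:
    - [0,0,0]
    - [0,0,0]
    - [0,0,0]
    - [0,0,0]
    - [0,0,0]
    - [0,0,0]
    - [0,0,0]
    - [0,0,0]
    - [0,0,0]
    - [0,0,0]

```text
time: 20.95
ee_pos: [0.5146, -0.0083, 0.0122]
ee_rot: [-3.139, -0.128, 0.009]
force: [-10.5, -3.3, 4.5]
grip_width: 0.0004
gripper_force: 5.2
```

Emit:
carry_out:
  hand: [0,0,0,0,0]
  translation:
    - [0,0,0]
    - [0,0,0]
    - [0,0,0]
    - [0,0,0]
    - [0,0,0]
  twist:
    - [0,0,0]
    - [0,0,0]
    - [0,0,0]
    - [0,0,0]
    - [0,0,0]

```text
time: 21.45
ee_pos: [0.5146, -0.0083, 0.0122]
ee_rot: [-3.139, -0.128, 0.009]
force: [-10.5, -2.0, 4.3]
grip_width: 0.0004
gripper_force: 5.2
```

That held 10.5 N steadily for 1.5 s. I back off straight and gently, then rise.

Emit:
carry_out:
  hand: [0,0,0,0,0,0,0,0,0,0]
  translation:
    - [-0.02,0,0]
    - [-0.03,0,0]
    - [-0.03,0,0]
    - [-0.05,0,0]
    - [-0.1,0,0]
    - [-0.2,0,0]
    - [-0.4,0,0]
    - [-0.6,0,0]
    - [-0.6,0,0]
    - [0,0,0]
  twist:
    - [0,0,0]
    - [0,0,0]
    - [0,0,0]
    - [0,0,0]
    - [0,0,0]
    - [0,0,0]
    - [0,0,0]
    - [0,0,0]
    - [0,0,0]
    - [0,0,0]

```text
time: 22.45
ee_pos: [0.4539, -0.0131, 0.0128]
ee_rot: [-3.139, -0.128, 0.004]
force: [-0.4, 0.2, 0.8]
grip_width: 0.0005
gripper_force: 0.0
```

Emit:
carry_out:
  hand: [0,0,0,0,0,0]
  translation:
    - [0,0,-0.5]
    - [0,0,-0.9]
    - [0,0,-0.9]
    - [0,0,-0.9]
    - [0,0,-0.5]
    - [0,0,0]
  twist:
    - [0,0,0]
    - [0,0,0]
    - [0,0,0]
    - [0,0,0]
    - [0,0,0]
    - [0,0,0]

```text
time: 23.05
ee_pos: [0.4595, -0.0131, 0.1262]
ee_rot: [3.139, 0.128, 0.008]
force: [0.4, 0.2, 0.6]
grip_width: 0.0007
gripper_force: 0.0
```

```bash
python3 w.py w6.png; python3 g.py; python3 - <<'E'
from h import *
save('side9.png',r.read_camera('side')['pixels'][100:370,180:400],2.2)
E
```

```text
[ 0.4584 -0.013   0.1249] [3.1388 0.1281 0.0049] [ 0.525 -0.007  0.297]
0.88 2306 rect [ 0.5746 -0.0037] [0.0995 0.0439] 4.79 pca yaw 4.51 mean [ 0.5526 -0.0055] z [0.0207 0.0249] col [91. 94. 95.]
0.69 4881 rect [0.5904 0.144 ] [0.0689 0.0452] 28.47 pca yaw 41.79 mean [0.5866 0.1418] z [0.0132 0.0173] col [130.  88.  55.]
0.41 343 rect [ 0.6295 -0.2024] [0.0068 0.0271] 60.51 pca yaw -28.86 mean [ 0.629  -0.2018] z [0.0154 0.017 ] col [177. 189. 187.]
-0.02 109 [-0.0173  0.0175] 0.0204
-0.012 401 [-0.02  0.02] 0.0204
-0.004 563 [-0.0206  0.0213] 0.0208
0.004 545 [-0.022   0.0212] 0.0209
0.012 265 [-0.0388  0.0389] 0.0242
gx [-0.0183  0.0802]
tcp g [-0.0868  0.0001] 0.1239 4.674093011087093 0.0003745484459841595
```

View pics/w6.png

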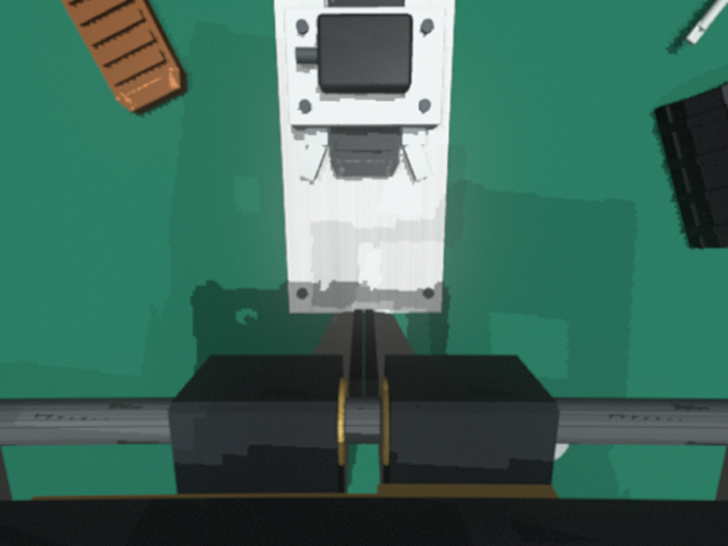

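View pics/side9.png

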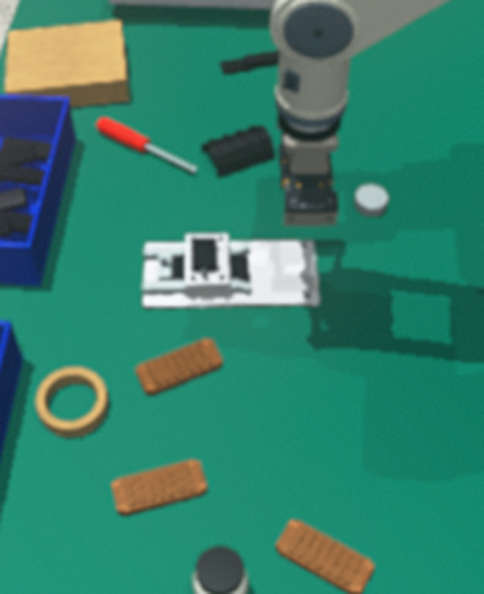

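The plate lies flat under the bridge. Its trailing end is at (365,170) in the wrist view, 18 mm before the mouth, and its lead end meets the stop at (172,266) in the side crop. The bystanders are unmoved and the gripper is clear, so I hand in.

```bash
python3 -c "
from plant import r
print(r.hand_in())"
```

```text
the job is handed in; nothing more can be done
None
```

The grip plate is lying flat on the gauge bed against the end stop, pressed home at about 10.5 N for 1.5 s with no force reading above 11 N, then released with the gripper clear, and the job is handed in at about 23 s.

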